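Making up two drive kits at the workshop bench

ROBOT

A 6-joint arm with a two-finger parallel gripper is mounted at the origin on the work surface. World frame = base frame: x ahead of the robot, y to its left, z up, the work surface at z = 0. Lengths are in mm, angles in degrees, forces in N, time in s.
With the tool pointing down it reaches from about 300 to 850 mm from the base axis. Payload 4.2 kg.
Tool frame: the origin (TCP) lies midway between the tips of the shut fingers; the grasp point (between the pads) lies 19 mm behind it; z points along the fingers, y is the line along which they close (so a half turn about z gives the same grasp; the last joint's range is limited). The gripper opens to 91 mm and grips with 3 to 60 N. Pads are 32 mm wide; open, the fingers measure 118 mm over their backs; the gripper's body (76 mm by 178 mm) begins 60 mm behind the grasp point.
Start: joints at [-73.396, 18.312, 89.639, -0, 72.044, -1.146], TCP at [175.302, -547.642, 213.976] pointing down, gripper open.
Joint ranges: [-177.97, 177.97], [-48.28, 115.42], [12.27, 149.76], [-77.06, 257.06], [2.81, 150.46], [-146.56, 146.56]. Speed limits (degrees/s): [147.25, 147.25, 180, 180, 180, 180].

INTERFACE

Orientations are given as [roll, pitch, yaw] about the fixed x, y, z axes, in that order (R = Rz(yaw) Ry(pitch) Rx(roll)).
In Python, from workcell import env gives the robot as it stands.
- The arm moves only by the shell command python3 -m jog 'ROWS' [FORCE]. ROWS is a JSON object of lists of equal length, an entry for each row: "jaw": the finger opening in mm, from 0 to 91.2; "slide": the shift along the tool's x, y, z in units of 30 mm (1.0 is 30 mm), a list of three; "spin": the turn about the tool's z in units of 8 degrees (1.0 is 8 degrees). In form: {"jaw": [jaw, ...], "slide": [[dx, dy, dz], ...], "spin": [spin, ...]}. A call has 1 to 10 rows; each row shifts and turns the commanded pose from where the row before left it, along the tool's axes as they then stand; what a row does not reach is not made up. A row lasts 1/10 s, in which the tool goes at most 50 mm and 8.59 degrees, less where a joint would pass 70% of its speed; a pose out of reach is approached as far as the arm can. A call is refused whole if a number of a shift passes 1 or a number of a turn 1, either way. A call with a gripper value outside its range is refused whole. The fingers move at their own pace and stop on an object; FORCE is the grip in N (left out, the last holds). Time passes only in rows, so rows that do not move let the fingers close. It gives the time, the measured TCP pose, the force, the opening and the grip force at its end, in the units of the state.
- env.state(): the state, without advancing time (a new reading comes with each control period).
- env.grab_frame(name): name is "side" or "top"; returns the picture (420x560x3 uint8, red, green, blue); there is no depth.
- env.camera_model(name): a dict with "fx", "fy", "cx", "cy" (pixels), "D" ([k1, k2, p1, p2, k3] as OpenCV has them; the pictures are not rectified), "camera_from_world" (4x4, takes a point from world to camera coordinates). Camera axes: x right, y up, looking along -z (the intrinsics and any distortion apply to the point x, -y, -z); pixel columns grow to the right and rows downward; lengths in mm; the calibration is good to about 2 mm. A picture is of the moment at which its call begins. camera_model takes no time and is no camera call.
- env.job_done(): hands the job in; it is judged then, once.
The state is a dict: "time_s": time; "qpos": joint angles; "qvel": joint speeds; "effort": joint torques, N m; "ee_pos": TCP position; "ee_rot": TCP orientation; "force": force on the tool from outside, world axes, zero at the start; "torque": the same for the moment, N m; "gripper_width": finger opening in mm; "gripper_force": force on a finger pad.
Only numpy, scipy, OpenCV 4.12 (cv2) and the standard library are available. Lean on these libraries where they do the work, as an engineer would, in place of code of your own. Each camera call takes 0.05 s, during which the arm holds its last target. There are 200 camera calls.

TASK

Make up the two kits for the next class. In the blue tray, set the toothed wheel, hub up, on the mark of the large well and push the bronze bushing, nose down, into its bore until the head is fully home on the hub, and lay the brass nut flat on the mark of the small well. In the red tray, stand the aluminium sleeve upright on the mark of the large well and lay the steel nut flat on the mark of the small well; leave the black dome and the green vee block where they lie.

Things in the scene. Friction and masses are not known exactly. Their poses are not given: they have to be found in the camera images.
- gear: toothed wheel, dark steel: toothed disc 60 mm over the teeth and 10 mm thick, on it a smooth round hub 40 mm across from 10 to 24 mm height (grip here). A plain 27 mm bore goes right through. Origin: centre of the underside; z up along the bore. Starts lying flat, hub up. Loose, 0.2 kg
- bushing: bronze (copper-coloured) bushing standing nose down, 30 mm high: nose 24 mm across, 14 mm long, its lowest 5 mm tapering to 18; round head 36 mm across from 14 to 30 mm height (grip here), black 14 mm dot on top. Origin: centre of the nose's lower end; z up. The nose slides freely into the wheel's bore; fully home, its origin is 10 mm above the wheel's. Loose, 0.13 kg
- brass_nut: yellow brass hex nut with a 23 mm hole, 36 mm across flats (41.6 over corners), 19 mm thick, lying flat. Origin: centre of the underside; z up; its x axis is normal to one flat, the other flats follow every 60 degrees. Loose, 0.11 kg
- steel_nut: light grey steel hex nut with a 23 mm hole, 36 mm across flats (41.6 over corners), 19 mm thick, lying flat. Origin: centre of the underside; z up; its x axis is normal to one flat, the other flats follow every 60 degrees. Loose, 0.11 kg
- sleeve: bright aluminium tube sleeve standing upright, 34 mm outside diameter, wall 3.5 mm, 36 mm high, open at both ends. Origin: centre of its lower end; z up along the tube. Loose, about 0.05 kg
- blue_tray: blue tray fixed to the bench, 182 mm long (its x), 110 wide (its y); walls 16 mm high, 4 thick, floor 4 thick. Origin: centre of the underside. A cross wall makes a large well (95 mm long, centre x = -39.5 mm, y = 0) and a small well (75 mm long, centre x = +49.5 mm, y = 0), both 102 wide; a white 40 mm round mark is at the middle of each well's floor
- red_tray: red tray fixed to the bench, 182 mm long (its x), 110 wide (its y); walls 16 mm high, 4 thick, floor 4 thick. Origin: centre of the underside. A cross wall makes a large well (95 mm long, centre x = -39.5 mm, y = 0) and a small well (75 mm long, centre x = +49.5 mm, y = 0), both 102 wide; a white 40 mm round mark is at the middle of each well's floor
- dome: black domed cap, 52 mm in diameter, 18 mm high, not part of a kit, to be left alone. Origin: centre of the underside. Loose
- vee_block: green-painted block with a channel along its top, 44 by 44 by 30 mm high, not part of a kit, to be left alone. Origin: centre of the underside. Loose
Things that resemble listed ones, but are neither listed nor needed, are in the scene too. Several things look just like the bushing: the one meant starts nearest to the robot's base. Of the things that look like the steel_nut, the larger one is meant.

How it is judged (in metres and radians):
At the end, for the whole second after the job is handed in: Wheel, sleeve and nuts flat on the floor of the right wells, within 15 mm of the middle along each tray axis; wheel hub up; bushing upright in its bore, within 3 mm below or 2.5 mm above seated height; all released and at rest; dome and vee block within 30 mm of their start (x of gear in the frame of blue_tray between -0.0545 and -0.0245 m and y of gear in the frame of blue_tray between -0.015 and 0.015 m and z of gear in the frame of blue_tray between 0.001 and 0.008 m and angle between each of gear, brass_nut, sleeve, steel_nut, bushing's own z axis and vertical below 0.12 rad and x of brass_nut in the frame of blue_tray between 0.0345 and 0.0645 m and y of brass_nut in the frame of blue_tray between -0.015 and 0.015 m and z of brass_nut in the frame of blue_tray between 0.001 and 0.008 m and x of sleeve in the frame of red_tray between -0.0545 and -0.0245 m and y of sleeve in the frame of red_tray between -0.015 and 0.015 m and z of sleeve in the frame of red_tray between 0.001 and 0.008 m and x of steel_nut in the frame of red_tray between 0.0345 and 0.0645 m and y of steel_nut in the frame of red_tray between -0.015 and 0.015 m and z of steel_nut in the frame of red_tray between 0.001 and 0.008 m and horizontal distance between bushing and gear below 0.004 m and z of bushing in the frame of gear between 0.007 and 0.0125 m and linear speed of each of gear, bushing, brass_nut, steel_nut, sleeve below 0.02 m/s and distance of each of dome, vee_block from where it was at the start of the episode below 0.03 m); the robot touches nothing.
It fails at once if the black dome or the green vee block is moved by more than 30 mm (distance of any of dome, vee_block from where it was at the start of the episode above 0.03 m).
It also fails if it takes over 112 s, if anything falls off the work surface, if the arm or the gripper's body presses on something with over 40 N, if the wrist force passes 120 N, or if a joint passes its speed limit or range.

## Working session

There is one attempt and no reset: what is moved stays moved. The work goes in short steps, Python scripts to look and compute and a shell command to move; the robot and the scene stay as the last step left them, time stands still between calls to the robot, and variables do not carry over. Pictures are saved under pics/ and viewed, at most 14 in all, crops included, and the job is handed in when it is done.

```bash
mkdir -p pics && ls
python3 - <<'E'
from workcell import env
import cv2
for n in("top","side"):
    im=env.grab_frame(n); cv2.imwrite(f"pics/{n}0.png",im[:,:,::-1])
    m=env.camera_model(n); print(n,{k:(v if k!="camera_from_world" else [[round(float(x),3) for x in r] for r in v]) for k,v in m.items()})
print(env.state())
E
```

```text
pics
top {'fx': 500.46237300931335, 'fy': 500.46237300931335, 'cx': 278.1053312201011, 'cy': 216.49530922763847, 'D': array([0.03171272, 0.        , 0.        , 0.        , 0.        ]), 'camera_from_world': [[0.013, -1.0, 0.026, -28.229], [0.993, 0.016, 0.117, -569.682], [-0.118, 0.025, 0.993, -1126.094], [0.0, 0.0, 0.0, 1.0]]}
side {'fx': 405.1547615571593, 'fy': 405.1547615571593, 'cx': 280.0713744984063, 'cy': 207.73539382190597, 'D': array([-0.05989004,  0.        ,  0.        ,  0.        ,  0.        ]), 'camera_from_world': [[-0.898, -0.439, 0.015, 518.161], [0.243, -0.467, 0.85, -170.884], [-0.366, 0.768, 0.526, -617.796], [0.0, 0.0, 0.0, 1.0]]}
{'time_s': 0.1, 'qpos': array([-7.33935840e+01,  1.83471698e+01,  8.96984699e+01, -8.31487929e-04,
        7.20439401e+01, -1.14503797e+00]), 'qvel': array([ 0.00547108, -0.05333406, -0.03608347, -0.01742767, -0.08168078,
       -0.03070235]), 'effort': array([ 6.70156187e-04, -4.13332844e+01, -2.32509452e+01,  7.29241641e-02,
        4.21917520e-02, -4.75888351e-05]), 'ee_pos': array([ 175.18835026, -547.19504293,  213.21886854]), 'ee_rot': array([-1.79910422e+02, -9.99674201e-04,  1.77517102e+01]), 'force': array([-0.38295599, -0.59616687,  0.46602275]), 'torque': array([-0.00363553, -0.00267794,  0.03541236]), 'gripper_force': 0.0, 'gripper_width': 91.54653475419461}
```

View pics/top0.png

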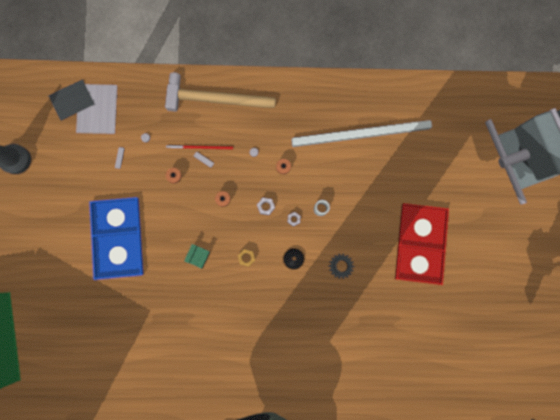

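View pics/side0.png

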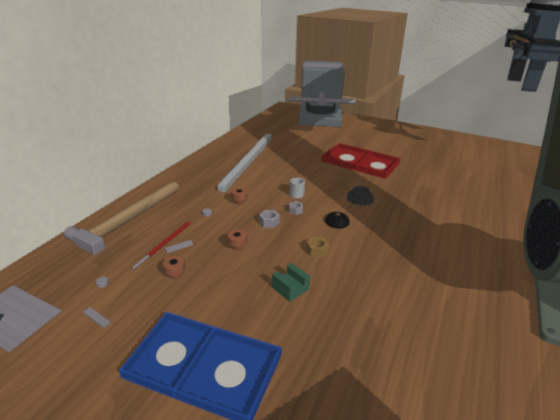

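```bash
cat > h.py <<'E'
import numpy as np, cv2
from workcell import env
def cam(n):
    m=env.camera_model(n); K=np.array([[m["fx"],0,m["cx"]],[0,m["fy"],m["cy"]],[0,0,1]]); T=np.array(m["camera_from_world"]); return K,np.array(m["D"]),np.diag([1,-1,-1])@T[:3,:3],np.diag([1,-1,-1])@T[:3,3]
def ray(n,uv,z):
    K,D,R,t=cam(n); p=cv2.undistortPoints(np.array(uv,float).reshape(-1,1,2),K,D).reshape(-1,2)
    d=np.c_[p,np.ones(len(p))]@R; c=-R.T@t
    return (c+d*((z-c[2])/d[:,2])[:,None])
def proj(n,P):
    K,D,R,t=cam(n); return cv2.projectPoints(np.array(P,float).reshape(-1,1,3),cv2.Rodrigues(R)[0],t,K,D)[0].reshape(-1,2)
def crop(im,u,v,h,s): 
    return cv2.resize(im[max(0,v-h):v+h,max(0,u-h):u+h],(s,s),interpolation=cv2.INTER_CUBIC)
def blobs(im,lo,hi,box,amin=15):
    hsv=cv2.cvtColor(im,cv2.COLOR_RGB2HSV); m=cv2.inRange(hsv,np.array(lo),np.array(hi)); k=np.zeros_like(m); x0,y0,x1,y1=box; k[y0:y1,x0:x1]=m[y0:y1,x0:x1]
    cs=cv2.findContours(k,cv2.RETR_EXTERNAL,cv2.CHAIN_APPROX_NONE)[0]; out=[]
    for c in cs:
        f=np.zeros_like(k); cv2.drawContours(f,[c],-1,1,-1); M=cv2.moments(f,True)
        if M["m00"]>=amin: out.append((M["m10"]/M["m00"],M["m01"]/M["m00"],M["m00"],cv2.minAreaRect(c)))
    return out
E
python3 - <<'E'
from h import *
t=env.grab_frame("top"); s=env.grab_frame("side")
np.save("t.npy",t); np.save("s.npy",s)
row1=[crop(t,*p,h,200) for p,h in [((117,237),44),((422,244),44),((222,198),12),((342,266),16)]]
row2=[crop(t,*p,h,200) for p,h in [((266,206),14),((294,219),14),((247,257),14),((322,208),14)]]
row3=[crop(s,*p,h,200) for p,h in [((237,240),16),((282,214),22),((317,246),16),((360,194),20)]]
cv2.imwrite("pics/m1.png",np.vstack([np.hstack(r) for r in (row1,row2,row3)])[:,:,::-1])
hsv=cv2.cvtColor(t,cv2.COLOR_RGB2HSV)
for n,p in dict(bush=(218,198),brass=(241,257),steel=(260,206),gear=(334,266),sleeve=(316,208),mark=(116,217),blue=(100,240),red=(405,240),wood=(350,200),shade=(360,250),dome=(288,258)).items(): print(n,hsv[p[1],p[0]])
E
```

```text
bush [ 10 147 175]
brass [ 18 148 141]
steel [174  15 165]
gear [110  13  59]
sleeve [ 26  13 161]
mark [ 30  10 225]
blue [109 198 179]
red [  1 197 141]
wood [ 14 146 168]
shade [ 15 135 121]
dome [140  25  31]
```

View pics/m1.png

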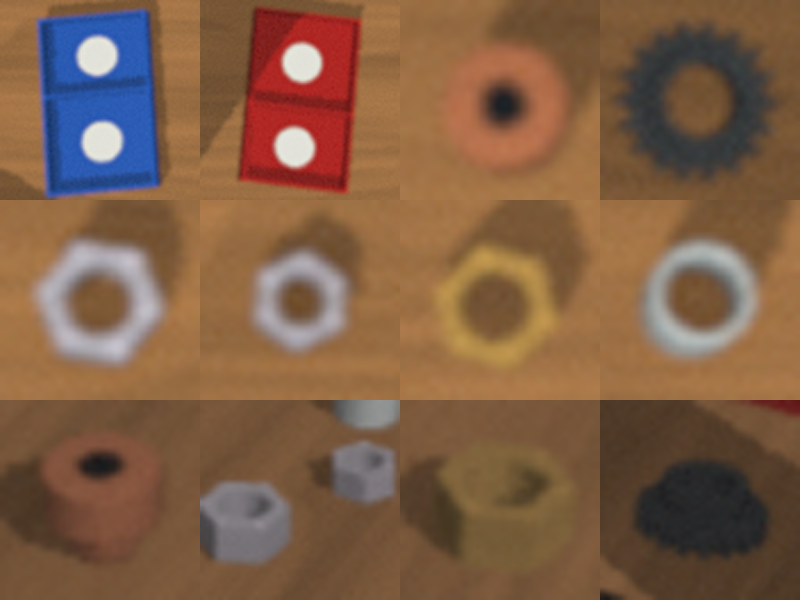

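Run:
```python
from h import *
t=np.load("t.npy"); s=np.load("s.npy")
def show(n,bl,z,cam="top"):
    for b in bl:
        P=ray(cam,[[b[0],b[1]]],z)[0]; print(n,cam,"px",np.round(b[:2],1),"A",b[2],"rect",np.round(b[3][1],1),"ang",round(b[3][2],1),"xy",np.round(P[:2],1))
for n,box,lo,hi in [("blue",(80,185,155,290),(100,120,60),(125,255,255)),("red",(385,195,460,295),(0,185,60),(8,255,255))]:
    show(n,[b for b in blobs(t,lo,hi,box,800)],16)
    mk=blobs(t,(0,0,180),(180,60,255),box,100); show("mark",mk,4)
    mk=sorted(mk,key=lambda b:b[1]); a,b=np.array(mk[0][:2]),np.array(mk[1][:2]); u=(b-a)/np.linalg.norm(b-a)
    v=np.array([-u[1],u[0]])
    pr=[]
    for k in np.arange(-28,64,1.0):
        pts=[a+u*k+v*w for w in np.arange(12,19,1)]+[a+u*k-v*w for w in np.arange(12,19,1)]
        pr.append(int(np.mean([t[int(round(q[1])),int(round(q[0]))].max() for q in pts])))
    print("profile from upper mark -28..",pr, "markdist px",np.linalg.norm(b-a))
show("bush",blobs(t,(3,120,60),(11,255,255),(150,150,310,215)),30)
show("dots",blobs(t,(0,0,0),(180,255,75),(150,150,310,215),5),30)
show("steel",blobs(t,(0,0,100),(180,50,255),(250,190,310,232)),19)
show("sleeve",blobs(t,(0,0,100),(180,60,255),(308,192,340,225)),36)
show("brass",blobs(t,(18,120,125),(30,255,255),(230,240,262,275)),19)
show("gear",blobs(t,(0,0,0),(180,80,95),(322,248,362,285)),10)
show("dome",blobs(t,(0,0,0),(180,80,70),(278,243,310,274)),9)
show("vee",blobs(t,(60,60,20),(95,255,255),(180,235,215,275)),20)
# side checks
show("bushdot",blobs(s,(0,0,0),(180,255,60),(225,225,250,245),5),30,"side")
show("mark",blobs(s,(0,0,180),(180,60,255),(130,320,270,400),100),4,"side")
show("mark",blobs(s,(0,0,180),(180,80,255),(320,140,410,180),20),4,"side")
```

```text
blue top px [115.8 237.9] A 3738.0 rect [78.2 48.5] ang 86.5 xy [516.4 354.6]
mark top px [117.5 254.9] A 251.0 rect [16. 17.] ang 90.0 xy [477.6 352.1]
mark top px [115.4 217.1] A 243.0 rect [16. 17.] ang 90.0 xy [566.1 361.6]
profile from upper mark -28.. [152, 151, 154, 155, 146, 129, 121, 122, 121, 117, 139, 161, 160, 169, 177, 179, 179, 178, 178, 178, 178, 178, 178, 179, 178, 176, 176, 177, 177, 179, 179, 179, 179, 179, 179, 178, 179, 178, 170, 152, 136, 132, 137, 152, 165, 166, 168, 175, 180, 180, 179, 179, 179, 179, 179, 180, 179, 179, 179, 178, 178, 180, 179, 179, 179, 179, 179, 179, 179, 179, 179, 179, 179, 179, 179, 179, 179, 179, 179, 180, 173, 157, 141, 134, 134, 142, 157, 158, 139, 142, 154, 154] markdist px 37.82704112174987
red top px [422.  243.8] A 3567.0 rect [47.4 77.4] ang 5.2 xy [ 513.  -359.7]
mark top px [419.2 264.2] A 223.0 rect [16.3 15.6] ang 45.0 xy [ 465.4 -355.6]
mark top px [422.5 227.1] A 215.0 rect [16. 15.] ang 90.0 xy [ 553.6 -365.5]
profile from upper mark -28.. [129, 121, 118, 118, 118, 123, 132, 134, 137, 144, 150, 152, 152, 152, 152, 152, 152, 1
[... 761 characters left out ...]
.2 227.4]
dots top px [283.1 165.4] A 11.0 rect [3. 2.] ang 90.0 xy [691.9 -30.4]
steel top px [293.5 218.5] A 136.0 rect [13. 12.] ang 90.0 xy [567.5 -56.8]
steel top px [265.6 205.8] A 225.0 rect [15.8 17.2] ang 38.7 xy [596.6   9.3]
sleeve top px [321.4 207.5] A 205.0 rect [15. 15.] ang 90.0 xy [ 592.5 -120.4]
brass top px [246.  257.5] A 205.0 rect [15.3 16.4] ang 33.7 xy [474.9  52.8]
gear top px [340.9 265.9] A 420.0 rect [23.5 22.6] ang 14.0 xy [ 458.6 -169.5]
dome top px [293.2 258.4] A 286.0 rect [17.9 18.8] ang 26.6 xy [474.6 -57.4]
vee top px [196.7 255.8] A 330.0 rect [18.8 17.9] ang 23.2 xy [477.3 166.6]
bushdot side px [236.7 233.9] A 15.0 rect [2. 5.] ang 90.0 xy [612.3 109.7]
```

```bash
cat > plan.py <<'E'
import sys
from h import *
from scipy.spatial.transform import Rotation as Ro
a=[float(v) for v in sys.argv[1:]]; s=env.state(); yaw=s["ee_rot"][2]; p=np.array(s["ee_pos"])
ty=a[3] if len(a)>3 else yaw
d=np.array(a[:3])-p; R=lambda w:Ro.from_euler("xyz",[180,0,w],degrees=True).as_matrix()
print("t",round(s["time_s"],2),"p",np.round(p,1),"rot",np.round(s["ee_rot"],2),"q",np.round(s["qpos"],0),"w",round(s["gripper_width"],1),"F",np.round(s["force"],1))
print("spin units",round(-((ty-yaw+180)%360-180)/8,2)," shift units @now",np.round(R(yaw).T@d/30,2)," @targetyaw",np.round(R(ty).T@d/30,2))
E
python3 - <<'E'
from h import *
t=np.load("t.npy")
for n,(u,v),f in [("steel",(266,206),lambda h:(h[...,1]<75)&(h[...,2]>120)),("brass",(246,257),lambda h:(h[...,0]>=18)&(h[...,2]>125))]:
    k=8; im=cv2.resize(t[v-14:v+14,u-14:u+14],None,fx=k,fy=k,interpolation=cv2.INTER_CUBIC); h=cv2.cvtColor(im,cv2.COLOR_RGB2HSV)
    c=max(cv2.findContours(f(h).astype(np.uint8),cv2.RETR_EXTERNAL,cv2.CHAIN_APPROX_NONE)[0],key=cv2.contourArea).reshape(-1,2)
    P=ray("top",(c+.5)/k-.5+[u-14,v-14],19)[:,:2]; (cx,cy),r=cv2.minEnclosingCircle(P.astype(np.float32)); M=P-P.mean(0)
    th=np.linspace(0,np.pi,180,endpoint=False); w=np.array([np.ptp(P@[np.cos(a),np.sin(a)]) for a in th])
    a=np.angle(sum(w*np.exp(6j*th)*-1))/6; print(n,"c",(cx,cy),P.mean(0),"r",r,"width",w.min(),w.max(),"flat normal deg",np.degrees(a)," +60k")
E
python3 -m jog '{"jaw":[70,70,70,70,70,70,70,70,70,70],"slide":[[0.99,-0.7,0.2],[0.99,-0.7,0.3],[0.99,-0.7,0.3],[0.99,-0.7,0.3],[0.99,-0.7,0.3],[0.99,-0.7,0.3],[0.99,-0.7,0.3],[0.99,-0.7,0.3],[0.99,-0.7,0.3],[0.99,-0.7,0.3]],"spin":[0,0,0,0,0,0,0,0,0,0]}' 25
python3 plan.py 458.6 -169.5 60
```

```text
steel c (596.8060913085938, 9.604765892028809) [596.89637139   9.45989014] r 22.34581756591797 width 39.688581031513934 44.68373886635311 flat normal deg -7.7172038269033845  +60k
brass c (475.2633972167969, 53.1464958190918) [475.38911592  52.78074715] r 20.20181655883789 width 36.39133573827901 40.25124152097624 flat normal deg -10.484852814265647  +60k
time_s: 1.2
ee_pos: [394.8, -255.8, 126.6]
ee_rot: [180.0, -0.0, 17.7]
force: [0.1, 0.0, -0.1]
gripper_width: 70.2
gripper_force: 0.0
t 1.2 p [ 394.8 -255.8  126.6] rot [ 1.7999e+02 -1.0000e-02  1.7740e+01] q [-34.  13. 110.  -0.  56.  38.] w 70.2 F [ 0.1  0.  -0.1]
spin units -0.0  shift units @now [ 2.9  -2.09  2.22]  @targetyaw [ 2.9  -2.09  2.22]
```

```bash
python3 -m jog '{"jaw":[70,70,70,70,70],"slide":[[0.97,-0.7,0.74],[0.97,-0.7,0.74],[0.97,-0.7,0.74],[0,0,0],[0,0,0]],"spin":[0,0,0,0,0]}' >/dev/null
python3 plan.py 458.6 -169.5 12.5
```

```text
t 1.7 p [ 457.9 -170.    59.9] rot [-1.7997e+02  8.0000e-02  1.7860e+01] q [-22.  20. 113.  -0.  47.  50.] w 69.9 F [-0.8 -0.3 -0.4]
spin units -0.0  shift units @now [ 0.03 -0.01  1.58]  @targetyaw [ 0.03 -0.01  1.58]
```

```bash
python3 -m jog '{"jaw":[70,70,35,35,35,35,35,60,60,60],"slide":[[0.03,-0.01,0.8],[0,0,0.78],[0,0,0],[0,0,0],[0,0,0],[0,0,0],[0,0,0],[0,0,0],[0,0,0],[0,0,0]],"spin":[0,0,0,0,0,0,0,0,0,0]}' 6
python3 plan.py 458.6 -169.5 12.5
```

```text
time_s: 2.7
ee_pos: [458.7, -169.7, 12.9]
ee_rot: [-180.0, 0.0, 17.8]
force: [0.3, -0.5, -0.2]
gripper_width: 59.4
gripper_force: 0.0
t 2.7 p [ 458.7 -169.7   12.9] rot [-1.7999e+02  1.0000e-02  1.7750e+01] q [-22.  24. 116.   0.  40.  51.] w 59.4 F [ 0.3 -0.5 -0.2]
spin units -0.0  shift units @now [-0.   -0.01  0.01]  @targetyaw [-0.   -0.01  0.01]
```

```bash
python3 -m jog '{"jaw":[60,60,60,60,60,60,60,60,60,60],"slide":[[0,0,0],[0,0,0],[0,0,0],[0,0,0],[0,0,0],[0,0,0],[0,0,0],[0,0,0],[0,0,0],[0,0,0]],"spin":[-1,-1,-1,-1,-1,-1,-1,-1,-1,-1]}' >/dev/null; python3 -m jog '{"jaw":[60,60,35,35,35,35,35,35],"slide":[[0,0,0],[0,0,0],[0,0,0],[0,0,0],[0,0,0],[0,0,0],[0,0,0],[0,0,0]],"spin":[-1,-0.25,0,0,0,0,0,0]}' 25
python3 plan.py 477.6 352.1 110
```

```text
time_s: 4.5
ee_pos: [458.9, -169.9, 12.9]
ee_rot: [180.0, 0.0, 107.7]
force: [0.5, 0.5, -1.6]
gripper_width: 39.0
gripper_force: 25.0
t 4.5 p [ 458.9 -169.9   12.9] rot [179.99   0.   107.74] q [-22.  24. 116.   0.  40. -39.] w 39.0 F [ 0.5  0.5 -1.6]
spin units -0.0  shift units @now [16.38  5.89 -3.24]  @targetyaw [16.38  5.89 -3.24]
```

```bash
python3 -m jog '{"jaw":[35,35,35,35,35,35,35,35,35,35],"slide":[[0,0,-0.6],[0,0,-1],[0,0,-1],[0.8,0.3,-0.64],[0.94,0.34,0],[0.94,0.34,0],[0.94,0.34,0],[0.94,0.34,0],[0.94,0.34,0],[0.94,0.34,0]],"spin":[0,0,0,0,0,0,0,0,0,0]}' && python3 -m jog '{"jaw":[35,35,35,35,35,35,35,35,35,35],"slide":[[0.94,0.34,0],[0.94,0.34,0],[0.94,0.34,0],[0.94,0.34,0],[0.94,0.34,0],[0.94,0.34,0],[0.94,0.34,0],[0.94,0.34,0],[0.94,0.34,0],[0,0,0]],"spin":[0,0,0,0,0,0,0,0,0,0]}'
python3 plan.py 477.6 352.1 18
```

```text
time_s: 5.5
ee_pos: [466.1, 36.6, 109.8]
ee_rot: [-179.9, 0.0, 107.7]
force: [0.3, -0.2, -1.8]
gripper_width: 39.1
gripper_force: 25.0
time_s: 6.5
ee_pos: [476.9, 308.4, 109.6]
ee_rot: [180.0, -0.1, 107.9]
force: [0.7, -1.1, -2.3]
gripper_width: 39.1
gripper_force: 25.0
t 6.5 p [476.9 308.4 109.6] rot [ 1.7995e+02 -6.0000e-02  1.0792e+02] q [32. 23. 99.  0. 58. 14.] w 39.1 F [ 0.7 -1.1 -2.3]
spin units -0.0  shift units @now [1.38 0.47 3.05]  @targetyaw [1.38 0.47 3.05]
```

```bash
python3 -m jog '{"jaw":[35,35,35,35,35,35,35,35],"slide":[[0.7,0.24,0],[0.68,0.23,0.4],[0,0,0.8],[0,0,0.8],[0,0,0.6],[0,0,0.3],[0,0,0.15],[0,0,0]],"spin":[0,0,0,0,0,0,0,0]}'
python3 plan.py 477.6 352.1 17
```

```text
time_s: 7.3
ee_pos: [477.7, 348.5, 18.5]
ee_rot: [-180.0, 0.0, 107.7]
force: [0.2, 0.7, -1.8]
gripper_width: 39.2
gripper_force: 25.0
t 7.3 p [477.7 348.5  18.5] rot [-1.7997e+02  2.0000e-02  1.0773e+02] q [ 35.  30. 102.  -0.  48.  17.] w 39.2 F [ 0.2  0.7 -1.8]
spin units -0.0  shift units @now [0.11 0.03 0.05]  @targetyaw [0.11 0.03 0.05]
```

```bash
python3 -m jog '{"jaw":[35,35,35,54,54,54,54,54,54,54],"slide":[[0.11,0.03,0],[0,0,0.06],[0,0,0],[0,0,0],[0,0,0],[0,0,0],[0,0,-0.6],[0,0,-1],[0,0,-1],[0,0,-0.4]],"spin":[0,0,0,0,0,0,0,0,0,0]}'
python3 plan.py 611.4 110.6 70
```

```text
time_s: 8.3
ee_pos: [479.0, 353.4, 109.9]
ee_rot: [179.7, -0.1, 107.7]
force: [-0.0, 0.4, -0.1]
gripper_width: 54.2
gripper_force: 0.0
t 8.3 p [479.  353.4 109.9] rot [ 1.7969e+02 -9.0000e-02  1.0775e+02] q [35. 25. 96. -0. 59. 18.] w 54.2 F [-0.   0.4 -0.1]
spin units -0.0  shift units @now [-9.05  1.74  1.33]  @targetyaw [-9.05  1.74  1.33]
```

```bash
python3 -c "
from h import *
np.save('t2.npy',env.grab_frame('top'))" && python3 -m jog '{"jaw":[60,60,60,60,60,60,60,60,60,60],"slide":[[-0.95,0.18,0],[-0.95,0.18,0],[-0.95,0.18,0],[-0.95,0.18,0],[-0.95,0.18,0],[-0.95,0.18,0.25],[-0.95,0.18,0.25],[-0.95,0.18,0.25],[-0.95,0.18,0.25],[-0.5,0.12,0.33]],"spin":[0,0,0,0,0,0,0,0,0,0]}'
python3 plan.py 611.4 110.6 17
```

```text
time_s: 9.35
ee_pos: [610.4, 107.7, 65.5]
ee_rot: [-179.9, 0.0, 107.7]
force: [0.8, 0.5, -0.0]
gripper_width: 60.0
gripper_force: 0.0
t 9.35 p [610.4 107.7  65.5] rot [-1.7994e+02  2.0000e-02  1.0765e+02] q [ 9. 29. 95. -0. 56. -9.] w 60.0 F [ 0.8  0.5 -0. ]
spin units -0.0  shift units @now [0.08 0.06 1.62]  @targetyaw [0.08 0.06 1.62]
```

```bash
python3 -m jog '{"jaw":[60,60,60,30,30,30,30,30],"slide":[[0.08,0.06,0.7],[0,0,0.7],[0,0,0.22],[0,0,0],[0,0,0],[0,0,0],[0,0,0],[0,0,0]],"spin":[0,0,0,0,0,0,0,0]}' 20
python3 - <<'E'
from h import *
t=np.load("t2.npy")
cv2.imwrite("pics/m2.png",crop(t,117,238,44,560)[:,:,::-1])
E
python3 plan.py 477.6 352.1 110
```

```text
time_s: 10.15
ee_pos: [611.6, 112.8, 19.4]
ee_rot: [179.9, 0.0, 107.8]
force: [-0.1, 0.1, 3.1]
gripper_width: 35.1
gripper_force: 20.0
t 10.15 p [611.6 112.8  19.4] rot [1.7988e+02 1.0000e-02 1.0775e+02] q [ 9. 32. 97.  0. 50. -8.] w 35.1 F [-0.1  0.1  3.1]
spin units -0.0  shift units @now [ 8.96 -1.82 -3.02]  @targetyaw [ 8.96 -1.82 -3.02]
```

View pics/m2.png

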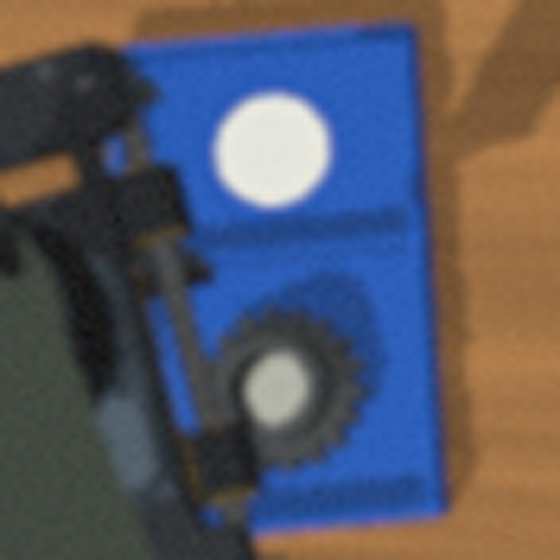

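Run:
```python
from h import *
t=env.grab_frame("top"); np.save("t3.npy",t)
for b in blobs(t,(0,0,0),(180,130,105),(95,232,140,278),60): print("gear",b[:3],b[3][1],ray("top",[b[:2]],14)[0])
for b in blobs(t,(0,0,140),(180,70,255),(105,243,130,268),30): print("bore",b[:3],b[3][1],ray("top",[b[:2]],4)[0],ray("top",[b[:2]],28)[0])
for b in blobs(t,(3,120,60),(11,255,255),(205,180,240,215)): print("bush",b[:3])
cv2.imwrite("pics/m3.png",np.hstack([crop(t,117,255,20,400),crop(t,222,198,24,400)])[:,:,::-1])
```

```text
gear (117.27394209354121, 254.5501113585746, 449.0) (23.0, 23.0) [478.02334455 349.82888282  14.        ]
bore (116.05263157894737, 254.75, 76.0) (8.485280990600586, 9.192388534545898) [477.90612073 355.52298228   4.        ] [477.0011693  348.47182787  28.        ]
```

View pics/m3.png

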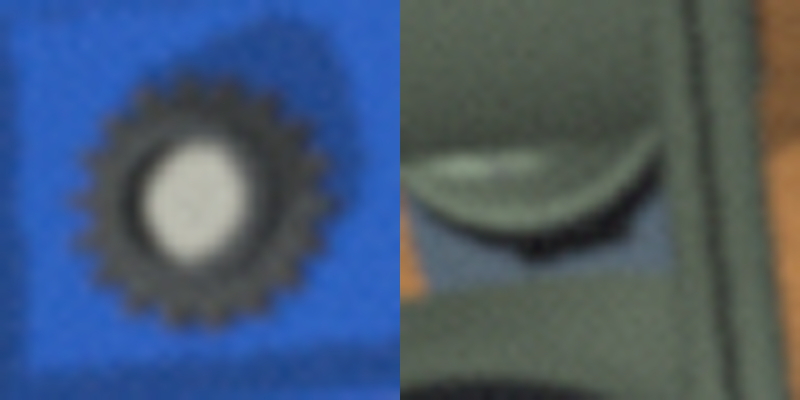

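```bash
python3 -m jog '{"jaw":[30,30,30,30,30,30,30,30,30,30],"slide":[[0,0,-0.6],[0,0,-1],[0,0,-1],[0.3,-0.06,-0.3],[0.95,-0.19,0],[0.95,-0.19,0],[0.95,-0.19,0],[0.95,-0.19,0],[0.95,-0.19,0],[0.95,-0.19,0]],"spin":[0,0,0,0,0,0,0,0,0,0]}' && python3 -m jog '{"jaw":[30,30,30,30,30,30],"slide":[[0.95,-0.19,0],[0.95,-0.19,0],[0.8,-0.19,0],[0.3,-0.1,0],[0,0,0],[0,0,0]],"spin":[0,0,0,0,0,0]}'
python3 plan.py 477.1 353.8 52
```

```text
time_s: 11.2
ee_pos: [519.9, 274.0, 104.1]
ee_rot: [-179.9, 0.0, 107.8]
force: [0.4, 0.1, -1.0]
gripper_width: 35.1
gripper_force: 20.0
time_s: 11.8
ee_pos: [475.2, 351.8, 104.8]
ee_rot: [-180.0, 0.1, 107.8]
force: [-0.4, 0.3, -1.8]
gripper_width: 35.3
gripper_force: 20.0
t 11.8 p [475.2 351.8 104.8] rot [-1.7996e+02  6.0000e-02  1.0776e+02] q [35. 25. 96. -0. 59. 18.] w 35.3 F [-0.4  0.3 -1.8]
spin units -0.0  shift units @now [0.04 0.08 1.76]  @targetyaw [0.04 0.08 1.76]
```

```bash
python3 -m jog '{"jaw":[30,30,30,30,30,30],"slide":[[0.04,0.08,0.3],[0,0,0.6],[0,0,0.6],[0,0,0.26],[0,0,0],[0,0,0]],"spin":[0,0,0,0,0,0]}' >/dev/null
python3 plan.py 477.1 353.8 40;  python3 -m jog '{"jaw":[30,30,30,30,30,30],"slide":[[0,0,0.1],[0,0,0.1],[0,0,0.1],[0,0,0.1],[0,0,0],[0,0,0]],"spin":[0,0,0,0,0,0]}'
```

```text
t 12.4 p [477.8 354.3  52.7] rot [179.97  -0.   107.71] q [35. 28. 99. -0. 52. 18.] w 35.0 F [-0.  -0.6 -1.6]
spin units -0.0  shift units @now [-0.01 -0.03  0.42]  @targetyaw [-0.01 -0.03  0.42]
time_s: 13.0
ee_pos: [477.1, 354.4, 40.4]
ee_rot: [-180.0, 0.0, 107.8]
force: [0.3, -0.1, -0.7]
gripper_width: 35.2
gripper_force: 20.0
```

```bash
python3 -m jog '{"jaw":[30,30,30,30,30,30],"slide":[[0,0,0.07],[0,0,0.07],[0,0,0.07],[0,0,0.04],[0,0,0],[0,0,0]],"spin":[0,0,0,0,0,0]}'
```

```text
time_s: 13.6
ee_pos: [477.1, 354.4, 33.4]
ee_rot: [180.0, 0.0, 107.8]
force: [-1.8, 0.1, 4.4]
gripper_width: 35.7
gripper_force: 20.0
```

```bash
python3 -m jog '{"jaw":[52,52,52,52,60,60,60,60,60,60],"slide":[[0,0,0],[0,0,0],[0,0,0],[0,0,-0.7],[0,0,-1],[0,0,-0.5],[0,0,0],[0,0,0],[0,0,0],[0,0,0]],"spin":[0,0,0,0,1,1,1,1,1,1]}' && python3 -m jog '{"jaw":[60,60,60,60,60],"slide":[[0,0,0],[0,0,0],[0,0,0],[0,0,0],[0,0,0]],"spin":[1,1,1,1,1]}' >/dev/null
python3 plan.py 475.3 52.9 60 19.5
```

```text
time_s: 14.6
ee_pos: [477.2, 354.4, 98.9]
ee_rot: [180.0, 0.0, 59.4]
force: [0.3, -1.2, -0.0]
gripper_width: 59.8
gripper_force: 0.0
t 15.1 p [477.2 354.4  98.8] rot [179.99   0.    19.42] q [ 35.  25.  96.  -0.  58. 106.] w 60.2 F [ 1.1 -0.3  0.2]
spin units -0.01  shift units @now [-3.4   9.46  1.29]  @targetyaw [-3.41  9.45  1.29]
```

```bash
python3 -m jog '{"jaw":[60,60,60,60,60,60,60,60,60,60],"slide":[[-0.35,0.97,0],[-0.35,0.97,0],[-0.35,0.97,0],[-0.35,0.97,0],[-0.35,0.97,0],[-0.35,0.97,0],[-0.35,0.97,0.2],[-0.35,0.97,0.3],[-0.35,0.97,0.4],[-0.26,0.8,0.4]],"spin":[0,0,0,0,0,0,0,0,0,0]}' >/dev/null && python3 -m jog '{"jaw":[60],"slide":[[0,0,0]],"spin":[0]}' > /dev/null
python3 plan.py 475.3 52.9 4 19.5
python3 - <<'E'
from h import *
t=env.grab_frame("top"); s=env.grab_frame("side")
cv2.imwrite("pics/m4.png",np.hstack([crop(t,117,255,22,400),crop(s,172,355,45,400)])[:,:,::-1])
E
```

```text
t 16.2 p [476.3  48.5  58.7] rot [-179.99    0.19   19.56] q [  4.  19. 114.  -0.  47.  75.] w 59.8 F [0.  0.5 0.5]
spin units 0.01  shift units @now [ 0.02 -0.15  1.82]  @targetyaw [ 0.02 -0.15  1.82]
```

View pics/m4.png

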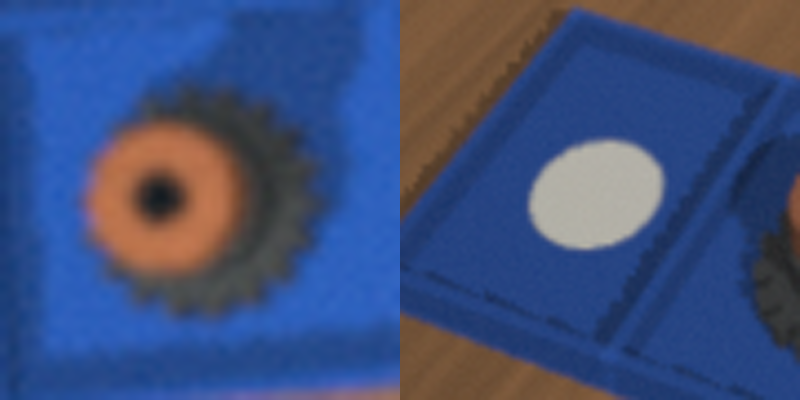

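```bash
python3 -m jog '{"jaw":[60,60,60,60,30,30,30,30,30],"slide":[[0.02,-0.15,0.6],[0,0,0.7],[0,0,0.4],[0,0,0.1],[0,0,0],[0,0,0],[0,0,0],[0,0,0],[0,0,0]],"spin":[0,0,0,0,0,0,0,0,0]}' 20
python3 plan.py 566.1 361.6 100 6.1
```

```text
time_s: 17.2
ee_pos: [477.4, 55.4, 6.8]
ee_rot: [180.0, -0.1, 19.7]
force: [-0.2, 1.4, 5.2]
gripper_width: 36.3
gripper_force: 20.0
t 17.2 p [477.4  55.4   6.8] rot [ 1.7997e+02 -1.2000e-01  1.9740e+01] q [  5.  24. 117.   0.  39.  75.] w 36.3 F [-0.2  1.4  5.2]
spin units 1.71  shift units @now [ 6.23 -8.61 -3.11]  @targetyaw [ 4.03 -9.84 -3.11]
```

```bash
python3 -m jog '{"jaw":[30,30,30,30,30,30,30,30,30,30],"slide":[[0,0,-0.5],[0,0,-1],[0,0,-1],[0,0,-0.6],[0.37,-0.9,0],[0.37,-0.9,0],[0.37,-0.9,0],[0.37,-0.9,0],[0.37,-0.9,0],[0.37,-0.9,0]],"spin":[0,0.8,0.91,0,0,0,0,0,0,0]}' && python3 -m jog '{"jaw":[30,30,30,30,30,30,30],"slide":[[0.37,-0.9,0],[0.37,-0.9,0],[0.37,-0.9,0],[0.37,-0.9,0],[0.37,-0.9,0],[0,0,0],[0,0,0]],"spin":[0,0,0,0,0,0,0]}' >/dev/null
python3 plan.py 566.1 361.6 11 6.1
```

```text
time_s: 18.2
ee_pos: [525.4, 224.2, 98.7]
ee_rot: [180.0, 0.1, 6.1]
force: [0.5, -0.3, 0.0]
gripper_width: 36.1
gripper_force: 20.0
t 18.9 p [565.9 363.2  98.1] rot [1.7992e+02 1.0000e-01 6.1200e+00] q [ 32.  32.  85.  -0.  63. 116.] w 36.1 F [ 0.5  0.8 -0.3]
spin units 0.0  shift units @now [0.   0.05 2.9 ]  @targetyaw [0.   0.05 2.9 ]
```

```bash
python3 -m jog '{"jaw":[30,30,30,30,30,30,30,30],"slide":[[0,0.05,0.7],[0,0,0.9],[0,0,0.8],[0,0,0.3],[0,0,0.1],[0,0,0.05],[0,0,0],[0,0,0]],"spin":[0,0,0,0,0,0,0,0]}'
```

```text
time_s: 19.7
ee_pos: [567.4, 362.3, 14.8]
ee_rot: [-180.0, -0.1, 6.1]
force: [0.1, -0.0, -0.6]
gripper_width: 35.9
gripper_force: 20.0
```

```bash
python3 -m jog '{"jaw":[30,30,30,30,30],"slide":[[0,0,0.05],[0,0,0.05],[0,0,0.04],[0,0,0],[0,0,0]],"spin":[0,0,0,0,0]}'
```

```text
time_s: 20.2
ee_pos: [566.9, 362.2, 10.8]
ee_rot: [-180.0, -0.1, 6.1]
force: [-1.7, -0.9, 7.1]
gripper_width: 35.9
gripper_force: 20.0
```

```bash
python3 -m jog '{"jaw":[56,56,56,56,56,56,60,60],"slide":[[0,0,0],[0,0,0],[0,0,0],[0,0,-0.5],[0,0,-1],[0,0,-1],[0,0,-0.3],[0,0,0]],"spin":[0,0,0,0,0,-0.7,-0.7,-0.62]}' >/dev/null
python3 plan.py 596.8 9.5 60 22.3
```

```text
t 21.0 p [568.2 362.9  97.2] rot [-179.95   -0.34   22.44] q [32. 32. 85. -0. 63. 99.] w 60.1 F [ 0.1  0.8 -0.5]
spin units 0.02  shift units @now [-3.62 11.25  1.24]  @targetyaw [-3.59 11.26  1.24]
```

```bash
python3 -m jog '{"jaw":[60,60,60,60,60,60,60,60,60,60],"slide":[[-0.31,0.96,0],[-0.31,0.96,0],[-0.31,0.96,0],[-0.31,0.96,0],[-0.31,0.96,0],[-0.31,0.96,0],[-0.31,0.96,0],[-0.31,0.96,0],[-0.31,0.96,0.2],[-0.31,0.96,0.3]],"spin":[0,0,0,0,0,0,0,0,0,0]}' >/dev/null; python3 -m jog '{"jaw":[60,60,60,60],"slide":[[-0.31,0.96,0.4],[-0.17,0.7,0.3],[0,0,0],[0,0,0]],"spin":[0,0,0,0]}'>/dev/null
python3 plan.py 596.8 9.5 4 22.3
python3 - <<'E'
from h import *
t=env.grab_frame("top")
for b in blobs(t,(16,120,125),(30,255,255),(95,200,140,235),60): print("brass",b[:3],b[3][1],ray("top",[b[:2]],23)[0])
for b in blobs(t,(0,110,60),(14,255,255),(100,235,135,275),60): print("bush",b[:3],b[3][1],ray("top",[b[:2]],44)[0])
cv2.imwrite("pics/m5.png",crop(t,117,238,44,560)[:,:,::-1])
E
```

```text
t 22.4 p [595.4   8.5  58. ] rot [-1.800e+02 -5.000e-02  2.216e+01] q [-0. 28. 99.  0. 53. 68.] w 59.6 F [-0.1  0.8  0. ]
spin units -0.02  shift units @now [ 0.06 -0.01  1.8 ]  @targetyaw [ 0.06 -0.01  1.8 ]
brass (113.36170212765957, 217.77659574468086, 188.0) (16.54690170288086, 13.416407585144043) [562.33024302 360.42491552  23.        ]
bush (113.2153110047847, 254.33014354066987, 209.0) (14.849242210388184, 16.26345443725586) [477.26290848 350.11039915  44.        ]
```

View pics/m5.png

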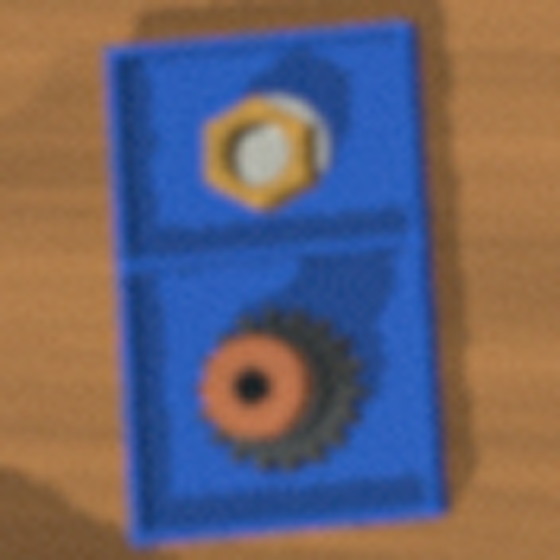

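```bash
python3 -m jog '{"jaw":[60,60,60,60,60,30,30,30,30,30],"slide":[[0.06,-0.01,0.6],[0,0,0.6],[0,0,0.4],[0,0,0.18],[0,0,0],[0,0,0],[0,0,0],[0,0,0],[0,0,0],[0,0,0]],"spin":[0,0,0,0,0,0,0,0,0,0]}' 20
python3 plan.py 465.4 -355.6 100 -6.4
```

```text
time_s: 23.45
ee_pos: [597.1, 9.5, 4.6]
ee_rot: [180.0, -0.1, 22.2]
force: [-0.3, -0.8, 3.0]
gripper_width: 35.8
gripper_force: 20.0
t 23.45 p [597.1   9.5   4.6] rot [ 1.7996e+02 -6.0000e-02  2.2230e+01] q [ -0.  32. 102.  -0.  47.  68.] w 35.8 F [-0.3 -0.8  3. ]
spin units 3.58  shift units @now [-8.67  9.6  -3.18]  @targetyaw [-3.01 12.58 -3.18]
```

```bash
python3 -m jog '{"jaw":[30,30,30,30,30,30,30,30,30,30],"slide":[[0,0,-0.5],[0,0,-1],[0,0,-1],[0,0,-0.68],[0,0,0],[-0.23,0.96,0],[-0.23,0.96,0],[-0.23,0.96,0],[-0.23,0.96,0],[-0.23,0.96,0]],"spin":[0,0.9,0.9,0.9,0.88,0,0,0,0,0]}' >/dev/null; python3 -m jog '{"jaw":[30,30,30,30,30,30,30,30,30,30],"slide":[[-0.23,0.96,0],[-0.23,0.96,0],[-0.23,0.96,0],[-0.23,0.96,0],[-0.23,0.96,0],[-0.23,0.96,0],[-0.23,0.96,0],[-0.2,0.96,0],[0,0,0],[0,0,0]],"spin":[0,0,0,0,0,0,0,0,0,0]}'
python3 plan.py 465.4 -355.6 9 -6.4
```

```text
time_s: 25.45
ee_pos: [466.1, -352.5, 98.9]
ee_rot: [-179.9, 0.0, -6.5]
force: [0.5, -0.2, 0.2]
gripper_width: 35.8
gripper_force: 20.0
t 25.45 p [ 466.1 -352.5   98.9] rot [-1.7994e+02  4.0000e-02 -6.5000e+00] q [-38.  25.  98.   0.  58.  58.] w 35.8 F [ 0.5 -0.2  0.2]
spin units -0.01  shift units @now [-0.01  0.1   3.  ]  @targetyaw [-0.01  0.1   3.  ]
```

```bash
python3 -m jog '{"jaw":[30,30,30,30,30,30,30,30,30],"slide":[[0,0.1,0.7],[0,0,0.9],[0,0,0.8],[0,0,0.35],[0,0,0.1],[0,0,0.07],[0,0,0.05],[0,0,0],[0,0,0]],"spin":[0,0,0,0,0,0,0,0,0]}'
```

```text
time_s: 26.35
ee_pos: [466.6, -355.8, 11.0]
ee_rot: [180.0, -0.1, -6.4]
force: [0.3, 0.3, -0.9]
gripper_width: 35.8
gripper_force: 20.0
```

```bash
python3 -m jog '{"jaw":[30,30,30,30,30],"slide":[[0,0,0.04],[0,0,0.04],[0,0,0.01],[0,0,0],[0,0,0]],"spin":[0,0,0,0,0]}'; python3 -m jog '{"jaw":[56,56,56,56,56,56,56,60],"slide":[[0,0,0],[0,0,0],[0,0,0],[0,0,-0.5],[0,0,-1],[0,0,-1],[0,0,-0.4],[0,0,0]],"spin":[0,0,0,0,0,0,0,0]}'
python3 plan.py 592.5 -120.4 70
```

```text
time_s: 26.85
ee_pos: [466.5, -355.7, 8.6]
ee_rot: [180.0, -0.0, -6.4]
force: [-1.3, 1.8, 5.9]
gripper_width: 36.1
gripper_force: 20.0
time_s: 27.65
ee_pos: [467.2, -356.3, 96.1]
ee_rot: [179.9, -0.2, -6.4]
force: [-0.2, 0.2, -0.0]
gripper_width: 59.6
gripper_force: 0.0
t 27.65 p [ 467.2 -356.3   96.1] rot [179.88  -0.19  -6.41] q [-38.  25.  98.  -0.  57.  58.] w 59.6 F [-0.2  0.2 -0. ]
spin units -0.0  shift units @now [ 3.27 -8.28  0.87]  @targetyaw [ 3.27 -8.28  0.87]
```

```bash
python3 -m jog '{"jaw":[60,60,60,60,60,60,60,60,60,60],"slide":[[0.36,-0.92,0],[0.36,-0.92,0],[0.36,-0.92,0],[0.36,-0.92,0],[0.36,-0.92,0],[0.36,-0.92,0.2],[0.36,-0.92,0.2],[0.36,-0.92,0.2],[0.36,-0.92,0.2],[0.03,0,0]],"spin":[0,0,0,0,0,0,0,0,0,0]}' >/dev/null; python3 -m jog '{"jaw":[60],"slide":[[0,0,0]],"spin":[0]}'>/dev/null
python3 plan.py 592.5 -120.4 8
python3 - <<'E'
from h import *
t=env.grab_frame("top")
for b in blobs(t,(0,0,100),(180,70,255),(405,250,432,280),60): print("steel",b[:3],b[3][1],ray("top",[b[:2]],23)[0])
E
```

```text
t 28.75 p [ 590.6 -119.1   68.7] rot [179.99   0.19  -6.32] q [-12.  28.  97.  -0.  55.  84.] w 60.2 F [ 0.1 -0.7  0.6]
spin units -0.0  shift units @now [0.07 0.04 2.02]  @targetyaw [0.07 0.04 2.02]
steel (420.35059760956176, 263.7450199203187, 251.0) (17.0, 17.0) [ 465.93904211 -352.57576774   23.        ]
```

```bash
python3 -m jog '{"jaw":[60,60,60,60,60,28,28,28,28,28],"slide":[[0.07,0.04,0.6],[0,0,0.7],[0,0,0.4],[0,0,0.3],[0,0,0],[0,0,0],[0,0,0],[0,0,0],[0,0,0],[0,0,0]],"spin":[0,0,0,0,0,0,0,0,0,0]}' 15
python3 plan.py 553.6 -365.5 105
```

```text
time_s: 29.8
ee_pos: [593.9, -121.2, 11.2]
ee_rot: [180.0, -0.1, -6.4]
force: [-0.5, -0.5, 3.1]
gripper_width: 33.4
gripper_force: 15.0
t 29.8 p [ 593.9 -121.2   11.2] rot [ 1.7998e+02 -7.0000e-02 -6.4000e+00] q [-13.  32. 100.  -0.  48.  84.] w 33.4 F [-0.5 -0.5  3.1]
spin units -0.0  shift units @now [-0.43  8.24 -3.13]  @targetyaw [-0.43  8.24 -3.13]
```

```bash
python3 -m jog '{"jaw":[28,28,28,28,28,28,28,28,28,28],"slide":[[0,0,-0.5],[0,0,-1],[0,0,-1],[0,0,-0.6],[-0.05,0.92,0],[-0.05,0.92,0],[-0.05,0.92,0],[-0.05,0.92,0],[-0.05,0.92,0],[-0.05,0.92,0]],"spin":[0,0,0,0,0,0,0,0,0,0]}' >/dev/null; python3 -m jog '{"jaw":[28,28,28,28,28],"slide":[[-0.05,0.92,0],[-0.05,0.92,0],[-0.03,0.88,0],[0,0,0],[0,0,0]],"spin":[0,0,0,0,0]}'
python3 plan.py 553.6 -365.5 17
```

```text
time_s: 31.3
ee_pos: [552.7, -365.3, 103.2]
ee_rot: [-180.0, 0.0, -6.5]
force: [0.3, 1.0, -0.0]
gripper_width: 33.3
gripper_force: 15.0
t 31.3 p [ 552.7 -365.3  103.2] rot [-1.7995e+02  3.0000e-02 -6.4800e+00] q [-34.  31.  86.   0.  63.  62.] w 33.3 F [ 0.3  1.  -0. ]
spin units -0.0  shift units @now [0.03 0.   2.87]  @targetyaw [0.03 0.   2.87]
```

Final height should be 15.2.

```bash
python3 -m jog '{"jaw":[28,28,28,28,28,28,28,28],"slide":[[0.03,0,0.7],[0,0,0.9],[0,0,0.8],[0,0,0.35],[0,0,0.1],[0,0,0],[0,0,0],[0,0,0]],"spin":[0,0,0,0,0,0,0,0]}'
python3 plan.py 553.6 -365.5 15.2
```

```text
time_s: 32.1
ee_pos: [554.7, -365.8, 19.4]
ee_rot: [179.9, -0.1, -6.4]
force: [-0.2, 0.4, 0.2]
gripper_width: 33.0
gripper_force: 15.0
t 32.1 p [ 554.7 -365.8   19.4] rot [ 1.7993e+02 -1.2000e-01 -6.4000e+00] q [-34.  35.  91.  -0.  53.  62.] w 33.0 F [-0.2  0.4  0.2]
spin units -0.0  shift units @now [-0.04 -0.    0.14]  @targetyaw [-0.04 -0.    0.14]
```

```bash
python3 -m jog '{"jaw":[28,28,28,28,28],"slide":[[0,0,0.05],[0,0,0.05],[0,0,0.04],[0,0,0],[0,0,0]],"spin":[0,0,0,0,0]}'; python3 -m jog '{"jaw":[54,54,54,54,54,54,54,54,54,54],"slide":[[0,0,0],[0,0,0],[0,0,0],[0,0,-0.4],[0,0,-1],[0,0,-1],[0,0,-1],[0,-1,0],[0,-1,0],[0,-1,0]],"spin":[0,0,0,0,0,0,0,0,0,0]}'; python3 -m jog '{"jaw":[54,54,54,54,54,54],"slide":[[0,-1,0],[0,-1,0],[0,-1,0],[0,-1,0],[0,0,0],[0,0,0]],"spin":[0,0,0,0,0,0]}'
python3 - <<'E'
from h import *
t=env.grab_frame("top"); s=env.grab_frame("side")
def sh(n,bl,z):
    for b in bl: print(n,np.round(b[:3],1),np.round(b[3][1],1),np.round(ray("top",[b[:2]],z)[0],1))
sh("sleeve",blobs(t,(0,0,100),(180,70,255),(405,210,440,248),60),40)
sh("dome",blobs(t,(0,0,0),(180,80,70),(278,243,310,274)),9); sh("vee",blobs(t,(60,60,20),(95,255,255),(180,235,215,275)),20)
sh("bush",blobs(t,(0,110,60),(14,255,255),(100,235,135,275),60),44)
A=[crop(t,422,244,44,400),crop(s,362,158,45,400)]; B=[cv2.resize(s[300:420,120:300],(400,266)),cv2.resize(t[180:300,80:260],(400,266))]
cv2.imwrite("pics/m6.png",np.vstack([np.hstack(A)[:330],np.hstack(B)])[:,:,::-1])
E
```

```text
time_s: 32.6
ee_pos: [554.1, -365.6, 15.2]
ee_rot: [180.0, -0.0, -6.4]
force: [-1.7, 0.8, 5.7]
gripper_width: 33.3
gripper_force: 15.0
time_s: 33.6
ee_pos: [564.2, -275.3, 117.1]
ee_rot: [180.0, -0.1, -6.5]
force: [-1.3, 0.7, -0.3]
gripper_width: 54.2
gripper_force: 0.0
time_s: 34.2
ee_pos: [577.7, -156.5, 116.6]
ee_rot: [180.0, -0.1, -6.3]
force: [0.1, -0.5, 0.6]
gripper_width: 54.0
gripper_force: 0.0
sleeve [421.1 227.3 397. ] [20.8 37.6] [ 549.5 -350.8   40. ]
sleeve [408.1 228.4 153. ] [ 4.3 37.6] [ 546.3 -320.6   40. ]
dome [293.3 258.3 287. ] [18. 18.] [474.9 -57.6   9. ]
vee [196.7 255.8 328. ] [18.8 17.9] [477.3 166.6  20. ]
bush [113.2 254.4 208. ] [15. 16.] [477.2 350.1  44. ]
```

View pics/m6.png

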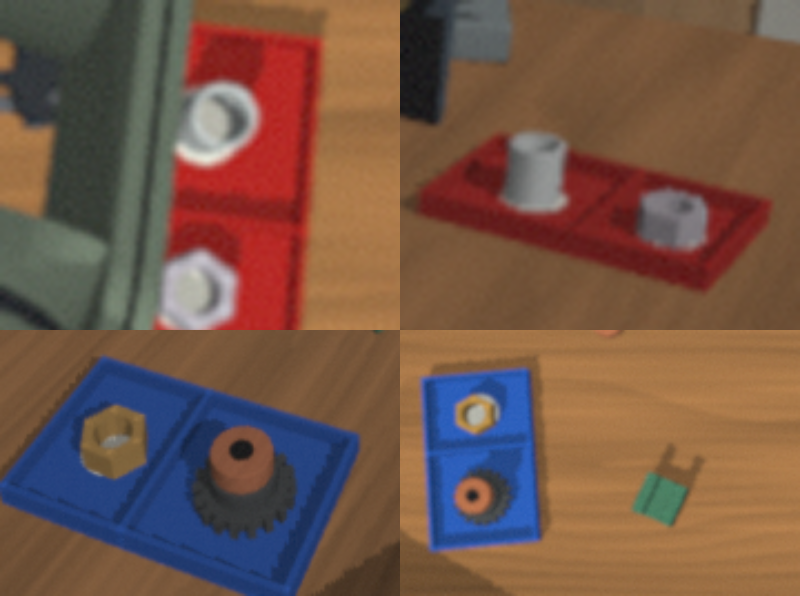

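Run:
```python
from h import *
t=env.grab_frame("top"); s=env.grab_frame("side")
d=[b for b in blobs(t,(0,0,0),(180,255,75),(107,248,119,261),4)]; e=[b for b in blobs(s,(0,0,0),(180,255,50),(218,340,238,360),6)]
print([x[:3] for x in d],[x[:3] for x in e])
for z in (40,42,44,46,48,50): print(z,ray("top",[d[0][:2]],z)[0][:2],ray("side",[e[0][:2]],z)[0][:2])
```

```text
[(112.23076923076923, 254.3846153846154, 13.0)] [(228.20634920634922, 353.57142857142856, 63.0)]
40 [477.26738528 353.49083591] [479.60037821 348.7563767 ]
42 [477.19071792 352.88832199] [478.65831764 350.0510482 ]
44 [477.11405056 352.28580807] [477.71625706 351.3457197 ]
46 [477.0373832  351.68329415] [476.77419648 352.6403912 ]
48 [476.96071584 351.08078023] [475.83213591 353.93506271]
50 [476.88404848 350.4782663 ] [474.89007533 355.22973421]
```

```bash
python3 -c "
from workcell import env
print(env.job_done())"
```

```text
the job is handed in; nothing more can be done
None
```

Both kits are made up and handed in at about 34 s of the 112 s. The last pictures show each part in its right well, the bushing top at about 45 mm against 44 mm for fully home, and the dome and vee block unmoved; the judge's result was not shown.

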